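Gauge handle blanks and sort them

TASK

Gauge the three wooden handle blanks one at a time, putting each away before gauging the next: lower it lengthwise into the stepped slot gauge, level and without forcing it, until it rests and will go no farther. A blank that passes the upper (go) gap but stops at the lower (no-go) gap is good and goes in the rectangular plywood tray; one that will not enter the upper gap is too wide and goes on the bench hook for planing; one that drops through both gaps to the gauge's floor is too narrow and goes in the round basket. Lay each flat and wholly inside its place, and leave the other things on the table alone.

Things in the scene. Friction and masses are not known exactly. Their poses are not given: they have to be found in the camera images.
- blank_a_mid (a point): a sawn ash handle blank, a plain pale wooden bar 130 mm long and 24 mm high, lying flat; its width is somewhere between 22 and 42 mm and has to be gauged (the three blanks differ by several mm). This point is its centre, 12 mm above its underside; x along its length, y across its width, z up
- blank_b_mid (a point): a sawn ash handle blank, a plain pale wooden bar 130 mm long and 24 mm high, lying flat; its width is somewhere between 22 and 42 mm and has to be gauged (the three blanks differ by several mm). This point is its centre, 12 mm above its underside; x along its length, y across its width, z up
- blank_c_mid (a point): a sawn ash handle blank, a plain pale wooden bar 130 mm long and 24 mm high, lying flat; its width is somewhere between 22 and 42 mm and has to be gauged (the three blanks differ by several mm). This point is its centre, 12 mm above its underside; x along its length, y across its width, z up
- blank_a: the same blank as blank_a_mid, origin at the centre of its underside
- blank_b: the same blank as blank_b_mid, origin at the centre of its underside
- blank_c: the same blank as blank_c_mid, origin at the centre of its underside
- gauge: the slot gauge, aluminium, fixed, 104 mm long (its x), 74 wide, 68 high; origin at the centre of its underside. Two equal jaws, each 17 mm thick along x, inner faces at x = -35 and +35 mm, stand on an 8 mm base plate; between them the fingers have 70 mm of room, open to both sides. Both jaws have the same stepped slot, open at the top, centred on y = 0. A blank is laid in along x, bridging both jaws
- gauge_mouth (a point): middle of the gauge's open top, 68 mm above the table; axes as the gauge. Slot, by height above the table: 68 to 64 mm a 45 degree lead-in narrowing from 44 to 36 mm; go gap 36 mm wide from 64 down to 50 mm; 45 degree shoulder narrowing to 28 mm at 46 mm; no-go gap 28 mm wide from 46 down to the floor at 30 mm
- gauge_floor (a point): centre of the gauge's slot floor, 30 mm above the table, midway between the jaws; axes as the gauge. A blank resting in the gauge has its centre about 12 mm above this point if it is too narrow, 30 mm if good, 48 mm if too wide
- tray_in (a point): centre of the inner floor (6 mm above the table) of the fixed rectangular plywood tray for good blanks: 190 mm long (its x) by 120 mm outside, walls 6 mm thick and 30 mm high
- basket_in (a point): centre of the inner floor (6 mm above the table) of the fixed round shallow wicker basket for blanks that are too narrow: inside diameter 168 mm at the floor, outside 196 mm and 36 mm high at the rim, walls 6 mm
- hook_board_top (a point): centre of the free top face (15 mm above the table) of the bench hook, a fixed dark wooden board 190 mm long (its x) by 120 mm with a cleat 20 mm thick and 22 mm high across its +x end; the free face measures 170 by 120 mm. For blanks that are too wide
- candle_stub: bystander: yellow candle stub, 52 mm thick, 75 mm high; origin under its centre
- mug: bystander: black mug, 80 mm across, 85 mm high; origin under its centre
- glue_jar: bystander: jar with white lid, 68 mm across, 90 mm high; origin under its centre
- awl: bystander: awl with wooden handle, 170 mm long, lying on the table; origin under its centre
Not all that is in view belongs to the job. Leave any black or purple look-alike of the blank_b alone.

How it is judged (in metres and radians):
On the way, in this order (a step that is already met when the one before it is completed fails the run):
1. one blank rests in the gauge as far down as it will go (level with the slot, touching the gauge) (((x of blank_a_mid in the frame of gauge_floor between -0.02 and 0.02 m and y of blank_a_mid in the frame of gauge_floor between -0.006 and 0.006 m and z of blank_a_mid in the frame of gauge_floor between 0.024 and 0.036 m and angle between the x axis of blank_a_mid and the x axis of gauge_floor, either way round below 0.12 rad and contact force between blank_a and gauge above 0.3 N) or (x of blank_b_mid in the frame of gauge_floor between -0.02 and 0.02 m and y of blank_b_mid in the frame of gauge_floor between -0.006 and 0.006 m and z of blank_b_mid in the frame of gauge_floor between 0.006 and 0.018 m and angle between the x axis of blank_b_mid and the x axis of gauge_floor, either way round below 0.12 rad and contact force between blank_b and gauge above 0.3 N) or (x of blank_c_mid in the frame of gauge_floor between -0.02 and 0.02 m and y of blank_c_mid in the frame of gauge_floor between -0.006 and 0.006 m and z of blank_c_mid in the frame of gauge_floor between 0.042 and 0.054 m and angle between the x axis of blank_c_mid and the x axis of gauge_floor, either way round below 0.12 rad and contact force between blank_c and gauge above 0.3 N))), for 0.15 s.
2. one blank lies in the place it belongs to (((x of blank_a_mid in the frame of tray_in between -0.03 and 0.03 m and y of blank_a_mid in the frame of tray_in between -0.045 and 0.045 m and z of blank_a_mid in the frame of tray_in between 0.006 and 0.018 m and angle between blank_a_mid's own z axis and vertical below 0.15 rad) or (horizontal distance between blank_b_mid and basket_in below 0.03 m and z of blank_b_mid in the frame of basket_in between 0.006 and 0.018 m and angle between blank_b_mid's own z axis and vertical below 0.15 rad) or (x of blank_c_mid in the frame of hook_board_top between -0.03 and 0.03 m and y of blank_c_mid in the frame of hook_board_top between -0.045 and 0.045 m and z of blank_c_mid in the frame of hook_board_top between 0.006 and 0.018 m and angle between blank_c_mid's own z axis and vertical below 0.15 rad))), for 0.1 s.
3. another blank rests in the gauge while one lies in its place ((((x of blank_a_mid in the frame of gauge_floor between -0.02 and 0.02 m and y of blank_a_mid in the frame of gauge_floor between -0.006 and 0.006 m and z of blank_a_mid in the frame of gauge_floor between 0.024 and 0.036 m and angle between the x axis of blank_a_mid and the x axis of gauge_floor, either way round below 0.12 rad and contact force between blank_a and gauge above 0.3 N) and ((horizontal distance between blank_b_mid and basket_in below 0.03 m and z of blank_b_mid in the frame of basket_in between 0.006 and 0.018 m and angle between blank_b_mid's own z axis and vertical below 0.15 rad) or (x of blank_c_mid in the frame of hook_board_top between -0.03 and 0.03 m and y of blank_c_mid in the frame of hook_board_top between -0.045 and 0.045 m and z of blank_c_mid in the frame of hook_board_top between 0.006 and 0.018 m and angle between blank_c_mid's own z axis and vertical below 0.15 rad))) or ((x of blank_b_mid in the frame of gauge_floor between -0.02 and 0.02 m and y of blank_b_mid in the frame of gauge_floor between -0.006 and 0.006 m and z of blank_b_mid in the frame of gauge_floor between 0.006 and 0.018 m and angle between the x axis of blank_b_mid and the x axis of gauge_floor, either way round below 0.12 rad and contact force between blank_b and gauge above 0.3 N) and ((x of blank_a_mid in the frame of tray_in between -0.03 and 0.03 m and y of blank_a_mid in the frame of tray_in between -0.045 and 0.045 m and z of blank_a_mid in the frame of tray_in between 0.006 and 0.018 m and angle between blank_a_mid's own z axis and vertical below 0.15 rad) or (x of blank_c_mid in the frame of hook_board_top between -0.03 and 0.03 m and y of blank_c_mid in the frame of hook_board_top between -0.045 and 0.045 m and z of blank_c_mid in the frame of hook_board_top between 0.006 and 0.018 m and angle between blank_c_mid's own z axis and vertical below 0.15 rad))) or ((x of blank_c_mid in the frame of gauge_floor between -0.02 and 0.02 m and y of blank_c_mid in the frame of gauge_floor between -0.006 and 0.006 m and z of blank_c_mid in the frame of gauge_floor between 0.042 and 0.054 m and angle between the x axis of blank_c_mid and the x axis of gauge_floor, either way round below 0.12 rad and contact force between blank_c and gauge above 0.3 N) and ((x of blank_a_mid in the frame of tray_in between -0.03 and 0.03 m and y of blank_a_mid in the frame of tray_in between -0.045 and 0.045 m and z of blank_a_mid in the frame of tray_in between 0.006 and 0.018 m and angle between blank_a_mid's own z axis and vertical below 0.15 rad) or (horizontal distance between blank_b_mid and basket_in below 0.03 m and z of blank_b_mid in the frame of basket_in between 0.006 and 0.018 m and angle between blank_b_mid's own z axis and vertical below 0.15 rad))))), for 0.15 s.
4. two blanks lie in their places ((((horizontal distance between blank_b_mid and basket_in below 0.03 m and z of blank_b_mid in the frame of basket_in between 0.006 and 0.018 m and angle between blank_b_mid's own z axis and vertical below 0.15 rad) and (x of blank_c_mid in the frame of hook_board_top between -0.03 and 0.03 m and y of blank_c_mid in the frame of hook_board_top between -0.045 and 0.045 m and z of blank_c_mid in the frame of hook_board_top between 0.006 and 0.018 m and angle between blank_c_mid's own z axis and vertical below 0.15 rad)) or ((x of blank_a_mid in the frame of tray_in between -0.03 and 0.03 m and y of blank_a_mid in the frame of tray_in between -0.045 and 0.045 m and z of blank_a_mid in the frame of tray_in between 0.006 and 0.018 m and angle between blank_a_mid's own z axis and vertical below 0.15 rad) and (x of blank_c_mid in the frame of hook_board_top between -0.03 and 0.03 m and y of blank_c_mid in the frame of hook_board_top between -0.045 and 0.045 m and z of blank_c_mid in the frame of hook_board_top between 0.006 and 0.018 m and angle between blank_c_mid's own z axis and vertical below 0.15 rad)) or ((x of blank_a_mid in the frame of tray_in between -0.03 and 0.03 m and y of blank_a_mid in the frame of tray_in between -0.045 and 0.045 m and z of blank_a_mid in the frame of tray_in between 0.006 and 0.018 m and angle between blank_a_mid's own z axis and vertical below 0.15 rad) and (horizontal distance between blank_b_mid and basket_in below 0.03 m and z of blank_b_mid in the frame of basket_in between 0.006 and 0.018 m and angle between blank_b_mid's own z axis and vertical below 0.15 rad)))), for 0.1 s.
5. the last blank rests in the gauge while the two others lie in their places ((((x of blank_a_mid in the frame of gauge_floor between -0.02 and 0.02 m and y of blank_a_mid in the frame of gauge_floor between -0.006 and 0.006 m and z of blank_a_mid in the frame of gauge_floor between 0.024 and 0.036 m and angle between the x axis of blank_a_mid and the x axis of gauge_floor, either way round below 0.12 rad and contact force between blank_a and gauge above 0.3 N) and (horizontal distance between blank_b_mid and basket_in below 0.03 m and z of blank_b_mid in the frame of basket_in between 0.006 and 0.018 m and angle between blank_b_mid's own z axis and vertical below 0.15 rad) and (x of blank_c_mid in the frame of hook_board_top between -0.03 and 0.03 m and y of blank_c_mid in the frame of hook_board_top between -0.045 and 0.045 m and z of blank_c_mid in the frame of hook_board_top between 0.006 and 0.018 m and angle between blank_c_mid's own z axis and vertical below 0.15 rad)) or ((x of blank_b_mid in the frame of gauge_floor between -0.02 and 0.02 m and y of blank_b_mid in the frame of gauge_floor between -0.006 and 0.006 m and z of blank_b_mid in the frame of gauge_floor between 0.006 and 0.018 m and angle between the x axis of blank_b_mid and the x axis of gauge_floor, either way round below 0.12 rad and contact force between blank_b and gauge above 0.3 N) and (x of blank_a_mid in the frame of tray_in between -0.03 and 0.03 m and y of blank_a_mid in the frame of tray_in between -0.045 and 0.045 m and z of blank_a_mid in the frame of tray_in between 0.006 and 0.018 m and angle between blank_a_mid's own z axis and vertical below 0.15 rad) and (x of blank_c_mid in the frame of hook_board_top between -0.03 and 0.03 m and y of blank_c_mid in the frame of hook_board_top between -0.045 and 0.045 m and z of blank_c_mid in the frame of hook_board_top between 0.006 and 0.018 m and angle between blank_c_mid's own z axis and vertical below 0.15 rad)) or ((x of blank_c_mid in the frame of gauge_floor between -0.02 and 0.02 m and y of blank_c_mid in the frame of gauge_floor between -0.006 and 0.006 m and z of blank_c_mid in the frame of gauge_floor between 0.042 and 0.054 m and angle between the x axis of blank_c_mid and the x axis of gauge_floor, either way round below 0.12 rad and contact force between blank_c and gauge above 0.3 N) and (x of blank_a_mid in the frame of tray_in between -0.03 and 0.03 m and y of blank_a_mid in the frame of tray_in between -0.045 and 0.045 m and z of blank_a_mid in the frame of tray_in between 0.006 and 0.018 m and angle between blank_a_mid's own z axis and vertical below 0.15 rad) and (horizontal distance between blank_b_mid and basket_in below 0.03 m and z of blank_b_mid in the frame of basket_in between 0.006 and 0.018 m and angle between blank_b_mid's own z axis and vertical below 0.15 rad)))), for 0.15 s.
At the end, for the whole second after the job is handed in: Good blank in the tray and too wide one on the bench hook (centres within 30 mm along, 45 mm across of the given points), too narrow one in the basket (within 30 mm); centres 6-18 mm above the surface, tilt under 0.15 rad, all at rest (under 0.03 m/s) (x of blank_a_mid in the frame of tray_in between -0.03 and 0.03 m and y of blank_a_mid in the frame of tray_in between -0.045 and 0.045 m and z of blank_a_mid in the frame of tray_in between 0.006 and 0.018 m and angle between each of blank_a_mid, blank_b_mid, blank_c_mid's own z axis and vertical below 0.15 rad and horizontal distance between blank_b_mid and basket_in below 0.03 m and z of blank_b_mid in the frame of basket_in between 0.006 and 0.018 m and x of blank_c_mid in the frame of hook_board_top between -0.03 and 0.03 m and y of blank_c_mid in the frame of hook_board_top between -0.045 and 0.045 m and z of blank_c_mid in the frame of hook_board_top between 0.006 and 0.018 m and linear speed of each of blank_a, blank_b, blank_c below 0.03 m/s); the robot touches nothing.
It fails at once if a bystander (candle stub, mug, jar, awl) is moved by more than 30 mm (distance of any of candle_stub, mug, glue_jar, awl from where it was at the start of the episode above 0.03 m).
It fails at once if a blank is forced into the gauge with more than 100 N (contact force between any of blank_a, blank_b, blank_c and gauge above 100 N).
It also fails if it takes over 70 s, if anything falls off the work surface, if the arm or the gripper's body presses on something with over 40 N, if the wrist force passes 120 N, or if a joint passes its speed limit or range.

ROBOT

A 6-joint arm with a two-finger parallel gripper is mounted at the origin on the work surface. World frame = base frame: x ahead of the robot, y to its left, z up, the work surface at z = 0. Lengths are in m, angles in degrees, forces in N, time in s.
With the tool pointing down it reaches from about 0.375 to 0.925 m from the base axis. Payload 5.7 kg.
Tool frame: the origin (TCP) lies midway between the tips of the shut fingers; the grasp point (between the pads) lies 19 mm behind it; z points along the fingers, y is the direction in which the jaws open and shut (so a half turn about z gives the same grasp; the last joint's range is limited). The gripper opens to 88 mm and grips with 3 to 60 N. Pads are 20 mm wide; open, the fingers measure 115 mm over their backs; the gripper's body (75 mm by 178 mm) begins 61 mm behind the grasp point.
Start: joints at [-77.183, 20.558, 86.54, -0, 72.909, -6.595], TCP at [0.199, -0.566, 0.223] pointing down, gripper open.
Joint ranges: [-170.27, 170.27], [-57.76, 135], [12.27, 136.19], [-55.21, 235.2], [11.17, 155.16], [-170.74, 170.74]. Speed limits (degrees/s): [136.94, 136.94, 180, 180, 180, 180].

INTERFACE

Orientations are given as [roll, pitch, yaw] about the fixed x, y, z axes, in that order (R = Rz(yaw) Ry(pitch) Rx(roll)).
In Python, from rig import state, get_image, calibration, job_done, spot_in gives the robot as it stands.
- The arm moves only by the tool arm_command, never from a script. Its argument "rows" is one flat list of numbers, 6 for each row, row after row: the shift along the tool's x, y, z in cm, then the turn, a rotation vector about the tool's x, y, z in degrees. A call has exactly 10 rows; each row shifts and turns the commanded pose from where the row before left it, along the tool's axes as they then stand; what a row does not reach is not made up. A row lasts 1/12 s, in which the tool goes at most 41.7 mm and 7.16 degrees, less where a joint would pass 70% of its speed; a pose out of reach is approached as far as the arm can. A call with a gripper value outside its range is refused whole. "claw" is the opening, from 0 (shut) to 1 (fully open), set as the call begins (left out, the last holds). The fingers move at their own pace and stop on an object; "squeeze" is the grip in N (left out, the last holds). Time passes only in rows, so rows that do not move let the fingers close, or fill a call up. It gives the time, the measured TCP pose, the force and the opening at its end, in the units of the state.
- state(): the state, without advancing time (a new reading comes with each control period).
- get_image(name): name is "side" or "top"; returns the picture (400x640x3 uint8, red, green, blue); there is no depth.
- calibration(name): a dict with "mtx" (3x3 intrinsics, pixels), "extrinsics" (4x4, takes a point from camera to world coordinates). Camera axes: x right, y down, z forward; pixel columns grow to the right and rows downward; lengths in m; the calibration is good to about 2 mm. A picture is of the moment at which its call begins. calibration takes no time and is no camera call.
- job_done(): hands the job in, once; it reports no verdict.
Trained networks look in the newest picture that a camera, given by its name, has taken for a name from the list of things; names that differ only in an ending like _2 or _b are one class to them, and where a whole thing is asked for, a point or a joint stands for the part that bears it (a point fixed in the world has none). Each returns a list of dicts, best first, with "confidence" (0 to 1); they miss things now and then, are a little off and sometimes report something else, mostly with a low value. They report only what shows in the picture. A call takes as long as a camera call. They do not tell look-alikes from the thing itself.
- spot_in(camera, label): "bbox" ([left, top, right, bottom] in pixels, round what is visible of it).
The state is a dict: "clock": time; "joints": joint angles; "dq": joint speeds; "joint_torque": joint torques, N m; "ee_pos": TCP position; "eef_rot": TCP orientation; "contact_force": force on the tool from outside, world axes, zero at the start; "wrist_torque": the same for the moment, N m; "grip_width": opening from 0.0 (shut) to 1.0 (fully open).
Only numpy, scipy, OpenCV 4.12 (cv2) and the standard library are available. Lean on these libraries where they do the work, as an engineer would, in place of code of your own. Each camera call takes 0.05 s, during which the arm holds its last target. There are 200 camera calls.

## Working session

There is one attempt and no reset: what is moved stays moved. The work goes in short steps, Python scripts to look and compute and a tool call to move; the robot and the scene stay as the last step left them, time stands still between calls to the robot, and variables do not carry over. Pictures are saved under pics/ and viewed, on a budget of 10 in all, crops included, one or two more only if the job needs it, and the job is handed in when it is done.

Besides the shell and the picture viewer there is one more tool, called after ">>>" by a JSON object that holds its "name" and its "arguments". arm_command: Moves the arm, as the interface text tells. Its arguments: {"type":"object","properties":{"rows":{"type":"array"},"claw":{"type":"number"},"squeeze":{"type":"number"}},"required":["rows"]}

```bash
ls; mkdir -p pics
python3 - <<'E'
from rig import *
import cv2
s=state();print(s)
for c in("side","top"):
    im=get_image(c);cv2.imwrite(f"pics/{c}0.png",im[:,:,::-1])
    k=calibration(c);print(c,k["mtx"].round(1).tolist(),k["extrinsics"].round(4).tolist())
    for l in ["blank_a","gauge","tray_in","basket_in","hook_board_top","candle_stub","mug","glue_jar","awl"]:
        try: print(c,l,[( [round(float(v)) for v in d["bbox"]],round(d["confidence"],2)) for d in spot_in(c,l)])
        except Exception as e: print(l,e)
E
```

```text
pics
{'clock': 0.0, 'joints': array([-7.71836156e+01,  2.05979522e+01,  8.65981564e+01, -1.56739381e-03,
        7.29081795e+01, -6.59367879e+00]), 'dq': array([-0.00962   , -0.08203271,  0.0009677 , -0.06109293, -0.01059467,
       -0.02478923]), 'joint_torque': array([-5.94269513e-04, -5.15372264e+01, -2.70725441e+01,  6.73983037e-02,
        3.51292407e-02, -1.58821990e-04]), 'ee_pos': array([ 0.19923686, -0.56522805,  0.22181494]), 'eef_rot': array([-1.79896230e+02, -1.04877142e-02,  1.94105158e+01]), 'contact_force': array([0.29354376, 0.25745266, 0.0630733 ]), 'wrist_torque': array([ 0.03541648, -0.00318556, -0.08882446]), 'grip_width': 1.0021608391747727}
side [[496.8, 0.0, 328.6], [0.0, 496.8, 200.2], [0.0, 0.0, 1.0]] [[0.9964, -0.0397, 0.0753, 0.4542], [-0.083, -0.651, 0.7546, -1.1407], [0.019, -0.7581, -0.6519, 1.0656], [0.0, 0.0, 0.0, 1.0]]
side blank_a [([223, 309, 234, 359], 0.85), ([207, 258, 243, 295], 0.83), ([266, 146, 304, 164], 0.82), ([225, 164, 242, 185], 0.73), ([263, 283, 315, 306], 0.67), ([264, 245, 309, 257], 0.6), ([392, 190, 432, 205], 0.57)]
side gauge [(
[... 467 characters left out ...]
18, 0.0098], [0.0083, -0.1226, -0.9924, 1.4703], [0.0, 0.0, 0.0, 1.0]]
top blank_a [([216, 227, 235, 257], 0.88), ([382, 217, 401, 256], 0.85), ([281, 118, 297, 147], 0.78), ([343, 218, 356, 254], 0.75), ([354, 274, 389, 295], 0.7), ([291, 155, 326, 209], 0.68), ([410, 275, 444, 282], 0.61), ([235, 282, 268, 297], 0.57)]
top gauge [([273, 224, 298, 255], 0.9)]
top tray_in [([294, 157, 328, 208], 0.95), ([431, 184, 451, 203], 0.44), ([342, 223, 350, 256], 0.2)]
top basket_in []
top hook_board_top [([359, 160, 397, 207], 0.72)]
top candle_stub [([186, 193, 205, 209], 0.58)]
top mug [([433, 219, 462, 247], 0.78)]
top glue_jar [([165, 244, 188, 265], 0.68)]
top awl [([432, 187, 451, 202], 0.66)]
```

Run:
```python
import cv2
a=cv2.imread("pics/top0.png")[105:305,155:475];cv2.imwrite("pics/top0c.png",cv2.resize(a,(800,500),interpolation=cv2.INTER_CUBIC))
a=cv2.imread("pics/side0.png")[100:390,180:470];cv2.imwrite("pics/side0c.png",cv2.resize(a,(600,600),interpolation=cv2.INTER_CUBIC))
```

```text
(no output)
```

View pics/top0c.png

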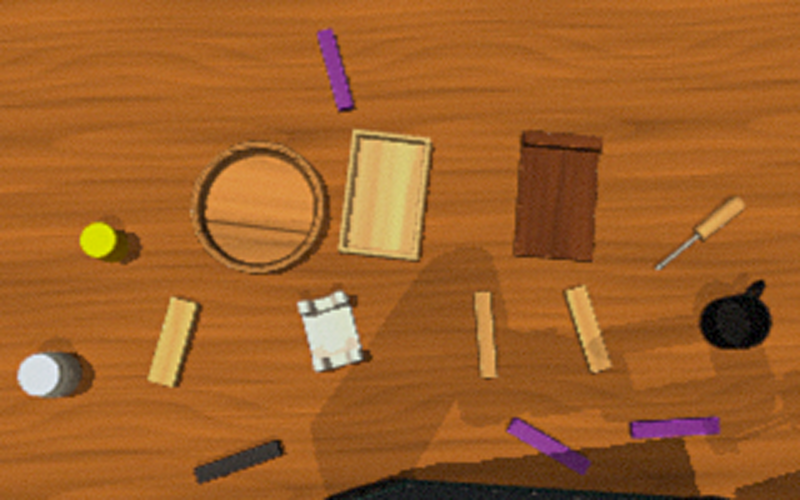

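View pics/side0c.png

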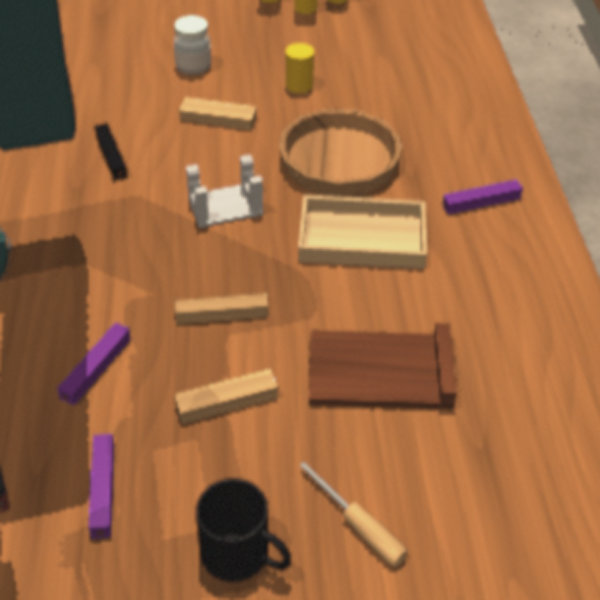

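The three pale bars in top0c, at about (173,341), (486,335) and (588,329), are the blanks. The purple and black bars are look-alikes, so I leave them alone. The gauge is at (331,331), the tray at (386,195), the basket at (260,207) and the hook at (558,196) with its cleat on the far (+x) side. Next I fit poses.

```bash
cat > fit.py <<'E'
import numpy as np, cv2
from scipy.optimize import minimize
from rig import calibration
C={c:calibration(c) for c in("top","side")}
def proj(c,P):
    k=C[c];T=np.linalg.inv(k["extrinsics"]);q=P@T[:3,:3].T+T[:3,3];q=q@k["mtx"].T
    return q[:,:2]/q[:,2:]
def ray(c,u,v,z):
    k=C[c];E=k["extrinsics"];d=E[:3,:3]@np.linalg.solve(k["mtx"],[u,v,1]);o=E[:3,3]
    return (o+d*(z-o[2])/d[2])[:2]
def box(x0,x1,y0,y1,z0,z1): return np.array([[x,y,z] for x in(x0,x1) for y in(y0,y1) for z in(z0,z1)],float)/1000
def place(P,p): 
    c,s=np.cos(p[2]),np.sin(p[2]);return np.c_[P[:,0]*c-P[:,1]*s+p[0],P[:,0]*s+P[:,1]*c+p[1],P[:,2]]
S=8
def render(c,parts,p,roi):
    x0,y0,x1,y1=roi;m=np.zeros(((y1-y0)*S,(x1-x0)*S),np.uint8)
    for P in parts:
        h=cv2.convexHull((((proj(c,place(P,p))+.5-[x0,y0])*S-.5)*16).astype(np.int32));cv2.fillConvexPoly(m,h,255,shift=4)
    return cv2.resize(m,(x1-x0,y1-y0),interpolation=cv2.INTER_AREA)/255.
def gauge_parts():
    g=[box(-52,52,-37,37,0,8)]
    for a,b in((-52,-35),(35,52)):
        g.append(box(a,b,-37,37,0,30))
        for s in(1,-1):
            for lo,hi,z0,z1 in((14,37,30,46),(18,37,46,64),(20,37,64,68)):
                y=sorted((s*lo,s*hi));g.append(box(a,b,*y,z0,z1))
    return g
def blank_parts(w): return [box(-65,65,-w/2,w/2,0,24)]
def fit(ims,mask,rois,partsf,p0,scale):
    """ims: cam->rgb; soft masks matched to render"""
    M={c:mask(ims[c][r[1]:r[3],r[0]:r[2]].astype(float)) for c,r in rois.items()}
    f=lambda p:sum(((render(c,partsf(p),p,r)-M[c])**2).sum() for c,r in rois.items())
    sim=np.vstack([p0]+[np.array(p0)+np.eye(len(p0))[i]*scale[i] for i in range(len(p0))])
    r=minimize(f,p0,method="Nelder-Mead",options=dict(initial_simplex=sim,xatol=1e-4,fatol=1e-3,maxiter=400))
    return r.x,r.fun,{c:m.sum() for c,m in M.items()}
E
python3 - <<'E'
from fit import *
ims={c:cv2.imread(f"pics/{c}0.png")[:,:,::-1] for c in C}
def roi(b,m=7): return (b[0]-m,b[1]-m,b[2]+m,b[3]+m)
# soft colour masks: table has b/r low; blank mid; gauge ~1
def ratio(im): 
    im=cv2.GaussianBlur(im,(0,0),.5) ; return im[...,2]/(im[...,0]+1), im[...,1]/(im[...,0]+1)
for n,c,(u,v) in (("tbl","top",(250,262)),("tblsh","top",(300,270)),("L","top",(224,241)),("M","top",(349,239)),("R","top",(390,237)),("gauge","top",(288,238)),("tblS","side",(250,225)),("MS","side",(288,248))):
    print(n,ims[c][v-1:v+2,u-1:u+2].reshape(-1,3).mean(0))
gm=lambda im:np.clip((ratio(im)[0]-.35)/.4,0,1)
R={"top":roi((273,224,298,255)),"side":roi((268,177,311,209))}
p0=[*ray("top",287,238,.03),0.15]
for R_ in (R,{"top":R["top"]},{"side":R["side"]}): print("gauge",fit(ims,gm,R_,lambda p:gauge_parts(),p0,[.005,.005,.1]))
bm=lambda im:np.clip((ratio(im)[1]-.62)/.14,0,1)
for n,t,s in (("L",(216,223,235,260),(266,146,304,164)),("M",(343,221,356,257),(264,240,312,258)),("R",(380,217,401,256),(263,276,315,306))):
    p0=[*ray("top",(t[0]+t[2])/2,(t[1]+t[3])/2,.015),0.0,30]
    for RR in ({"top":roi(t,4),"side":roi(s,4)},{"top":roi(t,4)}):
        r=fit(ims,bm,RR,lambda p:blank_parts(p[3]),p0,[.005,.005,.2,5]);print(n,r[0].round(4),np.degrees(r[0][2]).round(1),r[1],r[2])
for n,a in (("tray",[(354,130),(431,138),(419,261),(339,252)]),("hook",[(522,131),(603,137),(594,262),(514,254)]),("basket",[(192,207),(328,207),(260,141),(260,273)])):
    q=np.array([ray("top",155+x/2.5,105+y/2.5,.03 if n!="hook" else .015) for x,y in a]);print(n,q.mean(0).round(4),q.round(3).tolist())
E
```

```text
tbl [179.11111111 103.33333333  37.        ]
tblsh [153.          88.44444444  33.44444444]
L [218.88888889 169.77777778  89.77777778]
M [211.33333333 151.77777778  79.        ]
R [217.11111111 154.11111111  79.55555556]
gauge [215.22222222 220.33333333 203.88888889]
tblS [159.33333333 101.44444444  59.33333333]
MS [198.66666667 150.          97.44444444]
gauge (array([0.44490486, 0.10227067, 0.23312815]), np.float64(64.5404484177337), {'top': np.float64(590.2055663088489), 'side': np.float64(886.9000097382855)})
gauge (array([0.44174596, 0.1003346 , 0.23987145]), np.float64(10.669434294607367), {'top': np.float64(590.2055663088489)})
gauge (array([0.44637826, 0.10477835, 0.22812413]), np.float64(18.82836262070969), {'side': np.float64(886.9000097382855)})
L [ 0.4357  0.3418 -0.2866 38.5435] -16.4 33.82558949297293 {'top': np.float64(411.95370925362243), 'side': np.float64(493.63120202659655)}
L [ 0.4348  0.3413 -0.2834 38.76  ] -16.2 1.3982836446066624 {'top': np.float64(411.95370925362243)}
M [ 0.4352 -0.1323  0.041  22.6397] 2.3 72.48139737432055 {'top': np.float64(166.43643821611062), 'side': np.float64(604.5908409443878)}
M [ 0.4317 -0.134   0.0401 21.7486] 2.3 24.042035342956012 {'top': np.float64(166.43643821611062)}
R [ 0.4391 -0.287   0.2845 31.0509] 16.3 77.95608930429584 {'top': np.float64(251.32158774156892), 'side': np.float64(875.9022810472086)}
R [ 0.4365 -0.2893  0.2624 28.6015] 15.0 20.347617474165325 {'top': np.float64(251.32158774156892)}
tray [0.6471 0.011 ] [[0.75, 0.057], [0.734, -0.061], [0.544, -0.037], [0.561, 0.084]]
hook [ 0.6415 -0.256 ] [[0.745, -0.204], [0.732, -0.33], [0.536, -0.306], [0.552, -0.183]]
basket [0.6338 0.2034] [[0.636, 0.307], [0.631, 0.1], [0.736, 0.202], [0.532, 0.205]]
```

>>> {"name": "arm_command", "arguments": {"rows": [0,0,0,0,0,3.4,3.4,-2.23,0,0,0,0,3.4,-2.23,0,0,0,0,3.4,-2.23,0,0,0,0,3.4,-2.23,0,0,0,0,3.4,-2.23,0,0,0,0,3.4,-2.23,1,0,0,0,3.4,-2.23,3,0,0,0,3.4,-2.23,3,0,0,0,3.4,-2.23,3,0,0,0], "claw": 1, "squeeze": 15}}

```text
clock: 1.83
ee_pos: [0.4254, -0.3038, 0.1383]
eef_rot: [179.9, -0.1, 16.0]
contact_force: [0.2, -0.4, -0.6]
grip_width: 1.003
```

```bash
cat > go.py <<'E'
import sys,numpy as np
from rig import state
s=state();x,y,z,w=map(float,sys.argv[1:5]);p=s["ee_pos"];r=s["eef_rot"]
a=np.radians(w);d=np.array([x,y,z])-p
print("t",round(s["clock"],2),"p",p.round(4),"rot",r.round(2),"q",s["joints"].round(0),"grip",round(s["grip_width"],3),"F",s["contact_force"].round(1))
print("turn z",round((r[2]-w),2),"then shift cm x,y,z",(100*np.array([d[0]*np.cos(a)+d[1]*np.sin(a),d[0]*np.sin(a)-d[1]*np.cos(a),-d[2]])).round(2))
E
python3 go.py .4385 -.2875 .004 16
```

```text
t 1.83 p [ 0.4254 -0.3038  0.1383] rot [ 1.799e+02 -6.000e-02  1.602e+01] q [-43.  20. 102.   0.  58.  31.] grip 1.003 F [ 0.2 -0.4 -0.6]
turn z 0.02 then shift cm x,y,z [ 1.71 -1.2  13.43]
```

>>> {"name": "arm_command", "arguments": {"rows": [0,0,2.5,0,0,0,0,0,3,0,0,0,0,0,3,0,0,0,0,0,1.5,0,0,0,0,0,1,0,0,0,0,0,0,0,0,0,0,0,0,0,0,0,0,0,0,0,0,0,0,0,0,0,0,0,0,0,0,0,0,0]}}

```text
clock: 2.67
ee_pos: [0.4248, -0.3057, 0.0297]
eef_rot: [179.9, -0.1, 16.0]
contact_force: [-0.8, -0.2, 1.1]
grip_width: 0.996
```

```bash
python3 go.py .4385 -.2875 .004 16;  python3 - <<'E'
from rig import *
import cv2
for c,(x,y) in (("side",(240,230)),("top",(345,185))):
    im=get_image(c)[:,:,::-1];cv2.imwrite(f"pics/{c}1.png",im)
a=[cv2.resize(cv2.imread(f"pics/{c}1.png")[y:y+100,x:x+90],(400,444),interpolation=cv2.INTER_CUBIC) for c,(x,y) in (("side",(245,225)),("top",(345,185)))]
cv2.imwrite("pics/v1.png",cv2.hconcat(a))
E
```

```text
t 2.67 p [ 0.4248 -0.3057  0.0297] rot [ 1.7989e+02 -7.0000e-02  1.6000e+01] q [-43.  29. 107.   0.  44.  31.] grip 0.996 F [-0.8 -0.2  1.1]
turn z 0.0 then shift cm x,y,z [ 1.82 -1.37  2.57]
```

View pics/v1.png

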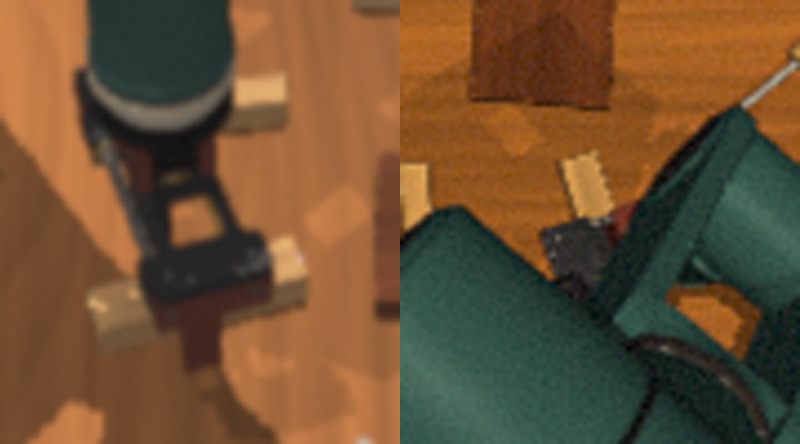

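The side view shows the open fingers straddling the right blank, slightly off centre. I correct by the remaining offset and then grip.

>>> {"name": "arm_command", "arguments": {"rows": [0.6,-0.45,0,0,0,0,0.6,-0.45,0,0,0,0,0.6,-0.45,0,0,0,0,0,0,0.8,0,0,0,0,0,0.8,0,0,0,0,0,0.5,0,0,0,0,0,0.4,0,0,0,0,0,0,0,0,0,0,0,0,0,0,0,0,0,0,0,0,0]}}

```text
clock: 3.6
ee_pos: [0.4375, -0.2871, 0.0034]
eef_rot: [-180.0, 0.0, 16.0]
contact_force: [1.0, -0.7, 0.0]
grip_width: 1.0
```

>>> {"name": "arm_command", "arguments": {"rows": [0,0,0,0,0,0,0,0,0,0,0,0,0,0,0,0,0,0,0,0,0,0,0,0,0,0,0,0,0,0,0,0,0,0,0,0,0,0,0,0,0,0,0,0,0,0,0,0,0,0,0,0,0,0,0,0,0,0,0,0], "claw": 0, "squeeze": 15}}

```text
clock: 4.43
ee_pos: [0.4376, -0.2869, 0.0035]
eef_rot: [-180.0, 0.0, 16.0]
contact_force: [0.7, -0.5, 1.4]
grip_width: 0.361
```

```bash
python3 go.py .4385 -.2875 .12 13.3
```

```text
t 4.43 p [ 0.4376 -0.2869  0.0035] rot [-179.98    0.     16.01] q [-41.  32. 108.   0.  41.  33.] grip 0.361 F [ 0.7 -0.5  1.4]
turn z 2.71 then shift cm x,y,z [  0.07   0.08 -11.65]
```

>>> {"name": "arm_command", "arguments": {"rows": [0,0,-1.5,0,0,0,0,0,-2.1,0,0,0.9,0,0,-2.1,0,0,0.9,0,0,-2.1,0,0,0.9,0,0,-2.1,0,0,0,0,0,-2.1,0,0,0,0.8,-3,-1,0,0,0,0.8,-3,0,0,0,0,0.8,-3,0,0,0,0,0.8,-3,0,0,0,0]}}

```text
clock: 5.27
ee_pos: [0.4409, -0.1617, 0.1337]
eef_rot: [180.0, -0.0, 13.3]
contact_force: [0.8, -0.1, -1.2]
grip_width: 0.364
```

>>> {"name": "arm_command", "arguments": {"rows": [0.8,-3,0,0,0,0,0.8,-3,0,0,0,0,0.8,-3,0,0,0,0,0.8,-3,0,0,0,0,0.8,-3,0,0,0,0,0.8,-3,0,0,0,0,0.8,-3,0,0,0,0,0.6,-2.5,0,0,0,0,0.3,-1,0,0,0,0,0,0,0,0,0,0]}}

```text
clock: 6.1
ee_pos: [0.4478, 0.0923, 0.1334]
eef_rot: [-180.0, -0.0, 13.5]
contact_force: [0.3, 0.3, 0.3]
grip_width: 0.366
```

```bash
python3 go.py .4443 .102 .08 13.3
```

```text
t 6.1 p [0.4478 0.0923 0.1334] rot [-179.98   -0.     13.49] q [  3.  15. 110.   0.  55.  79.] grip 0.366 F [0.3 0.3 0.3]
turn z 0.19 then shift cm x,y,z [-0.12 -1.03  5.34]
```

>>> {"name": "arm_command", "arguments": {"rows": [-0.05,-0.35,1,0,0,0.2,-0.05,-0.35,1,0,0,0,0,-0.3,1,0,0,0,0,0,1,0,0,0,0,0,1.2,0,0,0,0,0,0,0,0,0,0,0,0,0,0,0,0,0,0,0,0,0,0,0,0,0,0,0,0,0,0,0,0,0]}}

```text
clock: 6.93
ee_pos: [0.4453, 0.0999, 0.0821]
eef_rot: [180.0, -0.1, 13.1]
contact_force: [-0.5, -0.2, -0.6]
grip_width: 0.365
```

```bash
python3 go.py .4443 .102 .08 13.3
python3 - <<'E'
from rig import *
import cv2
a=[]
for c,(x,y) in (("side",(240,145)),("top",(240,190))):
    im=get_image(c)[:,:,::-1];cv2.imwrite(f"pics/{c}2.png",im);a.append(cv2.resize(im[y:y+90,x:x+90],(400,400),interpolation=cv2.INTER_CUBIC))
cv2.imwrite("pics/v2.png",cv2.hconcat(a))
E
```

```text
t 6.93 p [0.4453 0.0999 0.0821] rot [ 1.7999e+02 -7.0000e-02  1.3100e+01] q [  4.  20. 113.   0.  47.  81.] grip 0.365 F [-0.5 -0.2 -0.6]
turn z -0.2 then shift cm x,y,z [-0.05 -0.23  0.21]
```

View pics/v2.png

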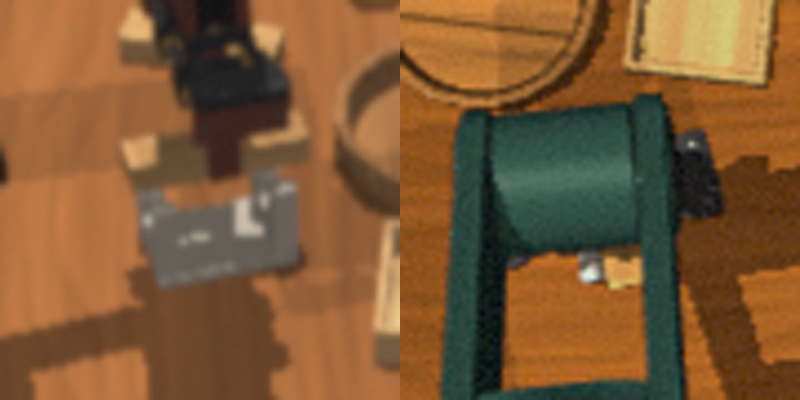

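>>> {"name": "arm_command", "arguments": {"rows": [-0.05,-0.15,0,0,0,0,0,-0.08,0,0,0,0,0,0,0.4,0,0,0,0,0,0.4,0,0,0,0,0,0.4,0,0,0,0,0,0.4,0,0,0,0,0,0.4,0,0,0,0,0,0,0,0,0,0,0,0,0,0,0,0,0,0,0,0,0]}}

```text
clock: 7.87
ee_pos: [0.4432, 0.1023, 0.0612]
eef_rot: [-180.0, 0.1, 13.1]
contact_force: [-0.8, 3.1, -3.2]
grip_width: 0.362
```

```bash
python3 go.py .4443 .102 .0515 13.3
```

```text
t 7.87 p [0.4432 0.1023 0.0612] rot [-1.7997e+02  6.0000e-02  1.3110e+01] q [  4.  22. 114.   0.  44.  81.] grip 0.362 F [-0.8  3.1 -3.2]
turn z -0.19 then shift cm x,y,z [0.1  0.06 0.97]
```

>>> {"name": "arm_command", "arguments": {"rows": [0,-0.1,0,0,0,0,0,0,0.2,0,0,0,0,0,0.2,0,0,0,0,0,0.2,0,0,0,0,0,0.2,0,0,0,0,0,0,0,0,0,0,0,0,0,0,0,0,0,0,0,0,0,0,0,0,0,0,0,0,0,0,0,0,0]}}

```text
clock: 8.7
ee_pos: [0.4436, 0.1032, 0.0536]
eef_rot: [-180.0, -0.0, 13.1]
contact_force: [-0.1, 0.8, -1.1]
grip_width: 0.369
```

>>> {"name": "arm_command", "arguments": {"rows": [0,0,0.1,0,0,0,0,0,0.1,0,0,0,0,0,0.1,0,0,0,0,0,0.1,0,0,0,0,0,0,0,0,0,0,0,0,0,0,0,0,0,0,0,0,0,0,0,0,0,0,0,0,0,0,0,0,0,0,0,0,0,0,0]}}

```text
clock: 9.53
ee_pos: [0.4439, 0.1037, 0.0507]
eef_rot: [-180.0, -0.1, 13.1]
contact_force: [-3.9, 2.8, 17.5]
grip_width: 0.364
```

>>> {"name": "arm_command", "arguments": {"rows": [0,0,0,0,0,0,0,0,0,0,0,0,0,0,0,0,0,0,0,0,0,0,0,0,0,0,0,0,0,0,0,0,0,0,0,0,0,0,0,0,0,0,0,0,0,0,0,0,0,0,0,0,0,0,0,0,0,0,0,0], "claw": 0.55}}

```text
clock: 10.37
ee_pos: [0.4435, 0.1032, 0.0495]
eef_rot: [-180.0, -0.0, 13.1]
contact_force: [-0.4, 0.3, 0.8]
grip_width: 0.55
```

>>> {"name": "arm_command", "arguments": {"rows": [0,0,0,0,0,0,0,0,0,0,0,0,0,0,0,0,0,0,0,0,0,0,0,0,0,0,0,0,0,0,0,0,0,0,0,0,0,0,0,0,0,0,0,0,0,0,0,0,0,0,0,0,0,0,0,0,0,0,0,0], "claw": 0}}

```text
clock: 11.2
ee_pos: [0.4434, 0.1038, 0.0497]
eef_rot: [-179.9, -0.0, 13.1]
contact_force: [-1.1, 4.8, 2.7]
grip_width: 0.363
```

```bash
python3 go.py .6471 .011 .13 -7
```

```text
t 11.2 p [0.4434 0.1038 0.0497] rot [-1.7995e+02 -1.0000e-02  1.3090e+01] q [  4.  23. 114.   0.  42.  81.] grip 0.363 F [-1.1  4.8  2.7]
turn z 20.09 then shift cm x,y,z [21.35  6.72 -8.03]
```

>>> {"name": "arm_command", "arguments": {"rows": [0,0,-1,0,0,0,0,0,-1.7,0,0,0,0,0,-1.8,0,0,0,0,0,-1.8,0,0,0,0,0,-1.7,0,0,5,0,0,0,0,0,5,0,0,0,0,0,5,0,0,0,0,0,5,2.3,0.75,0,0,0,0,2.3,0.75,0,0,0,0]}}

```text
clock: 12.03
ee_pos: [0.4863, 0.0825, 0.1293]
eef_rot: [180.0, 0.1, -6.8]
contact_force: [0.9, 0.6, -0.9]
grip_width: 0.369
```

>>> {"name": "arm_command", "arguments": {"rows": [2.4,0.75,0,0,0,0,2.4,0.75,0,0,0,0,2.4,0.75,0,0,0,0,2.4,0.75,0,0,0,0,2.4,0.75,0,0,0,0,2.4,0.75,0,0,0,0,2.3,0.7,0,0,0,0,0,0,1.5,0,0,0,0,0,1.5,0,0,0,0,0,0,0,0,0]}}

```text
clock: 12.87
ee_pos: [0.6447, 0.0106, 0.0961]
eef_rot: [180.0, 0.3, -6.9]
contact_force: [0.0, -0.7, -1.0]
grip_width: 0.363
```

```bash
python3 go.py .6471 .011 .012 -7
```

```text
t 12.87 p [0.6447 0.0106 0.0961] rot [179.96   0.33  -6.91] q [-5. 32. 88. -0. 61. 92.] grip 0.363 F [ 0.  -0.7 -1. ]
turn z 0.09 then shift cm x,y,z [ 0.23 -0.07  8.41]
```

Next I lower into the tray and release with a narrow opening.

>>> {"name": "arm_command", "arguments": {"rows": [0.2,0,1.5,0,0,0,0,0,2,0,0,0,0,0,2,0,0,0,0,0,1.3,0,0,0,0,0,0.8,0,0,0,0,0,0.5,0,0,0,0,0,0.3,0,0,0,0,0,0,0,0,0,0,0,0,0,0,0,0,0,0,0,0,0]}}

```text
clock: 13.7
ee_pos: [0.6497, 0.0108, 0.0164]
eef_rot: [-180.0, -0.1, -6.9]
contact_force: [0.2, -0.0, -1.1]
grip_width: 0.365
```

>>> {"name": "arm_command", "arguments": {"rows": [0,0,0.1,0,0,0,0,0,0.1,0,0,0,0,0,0,0,0,0,0,0,0,0,0,0,0,0,0,0,0,0,0,0,0,0,0,0,0,0,0,0,0,0,0,0,0,0,0,0,0,0,0,0,0,0,0,0,0,0,0,0], "claw": 0.55}}

```text
clock: 14.53
ee_pos: [0.6489, 0.0109, 0.0135]
eef_rot: [-180.0, 0.0, -6.9]
contact_force: [-0.4, -0.3, 0.2]
grip_width: 0.549
```

```bash
python3 go.py .4335 -.133 .13 2.3
```

```text
t 14.53 p [0.6489 0.0109 0.0135] rot [-179.99    0.     -6.89] q [-5. 38. 90.  0. 52. 92.] grip 0.549 F [-0.4 -0.3  0.2]
turn z -9.19 then shift cm x,y,z [-22.1   13.51 -11.65]
```

>>> {"name": "arm_command", "arguments": {"rows": [0,0,-1.5,0,0,0,0,0,-2.1,0,0,0,0,0,-2.1,0,0,0,0,0,-2,0,0,-4.6,0,0,-2,0,0,-4.6,-2.7,1.6,-1,0,0,0,-2.7,1.6,0,0,0,0,-2.8,1.7,0,0,0,0,-2.8,1.7,0,0,0,0,-2.8,1.7,0,0,0,0], "claw": 1}}

```text
clock: 15.37
ee_pos: [0.5131, -0.0781, 0.1207]
eef_rot: [180.0, -0.0, 2.3]
contact_force: [-0.0, -1.1, -0.2]
grip_width: 0.999
```

>>> {"name": "arm_command", "arguments": {"rows": [-2.8,1.7,0,0,0,0,-2.8,1.7,0,0,0,0,-2.7,1.7,0,0,0,0,0,0,1.5,0,0,0,0,0,1.5,0,0,0,0,0,1.5,0,0,0,0,0,1.5,0,0,0,0,0,1,0,0,0,0,0,0,0,0,0,0,0,0,0,0,0]}}

```text
clock: 16.2
ee_pos: [0.4332, -0.1318, 0.0503]
eef_rot: [-180.0, 0.1, 2.3]
contact_force: [-0.3, 0.5, -0.8]
grip_width: 1.002
```

```bash
python3 go.py .4335 -.133 .0035 2.3
```

```text
t 16.2 p [ 0.4332 -0.1318  0.0503] rot [-1.7996e+02  6.0000e-02  2.3100e+00] q [-26.  23. 115.   0.  42.  62.] grip 1.002 F [-0.3  0.5 -0.8]
turn z 0.01 then shift cm x,y,z [0.03 0.12 4.68]
```

>>> {"name": "arm_command", "arguments": {"rows": [0,0.1,1,0,0,0,0,0,1.2,0,0,0,0,0,1,0,0,0,0,0,0.7,0,0,0,0,0,0.5,0,0,0,0,0,0.3,0,0,0,0,0,0,0,0,0,0,0,0,0,0,0,0,0,0,0,0,0,0,0,0,0,0,0]}}

```text
clock: 17.03
ee_pos: [0.4338, -0.133, 0.0039]
eef_rot: [180.0, -0.0, 2.3]
contact_force: [0.6, -0.2, 0.4]
grip_width: 1.002
```

>>> {"name": "arm_command", "arguments": {"rows": [0,0,0,0,0,0,0,0,0,0,0,0,0,0,0,0,0,0,0,0,0,0,0,0,0,0,0,0,0,0,0,0,0,0,0,0,0,0,0,0,0,0,0,0,0,0,0,0,0,0,0,0,0,0,0,0,0,0,0,0], "claw": 0}}

```text
clock: 17.87
ee_pos: [0.4335, -0.1328, 0.0035]
eef_rot: [-180.0, 0.0, 2.3]
contact_force: [-0.0, 1.8, 0.5]
grip_width: 0.278
```

```bash
python3 go.py .4443 .1045 .13 13.3
```

```text
t 17.87 p [ 0.4335 -0.1328  0.0035] rot [-1.7998e+02  1.0000e-02  2.3100e+00] q [-26.  28. 116.   0.  35.  62.] grip 0.278 F [-0.   1.8  0.5]
turn z -10.99 then shift cm x,y,z [  6.51 -22.85 -12.65]
```

>>> {"name": "arm_command", "arguments": {"rows": [0,0,-1.5,0,0,0,0,0,-2.1,0,0,0,0,0,-2.1,0,0,-5.5,0,0,-2.1,0,0,-5.5,0,0,-2.1,0,0,0,0.4,-1.6,-2,0,0,0,0.8,-2.8,-0.8,0,0,0,0.8,-2.8,0,0,0,0,0.8,-2.8,0,0,0,0,0.8,-2.8,0,0,0,0]}}

```text
clock: 18.7
ee_pos: [0.4389, 0.0011, 0.1308]
eef_rot: [180.0, -0.0, 13.3]
contact_force: [0.7, 0.2, -1.2]
grip_width: 0.269
```

>>> {"name": "arm_command", "arguments": {"rows": [0.8,-2.8,0,0,0,0,0.8,-2.8,0,0,0,0,0.8,-2.8,0,0,0,0,0.5,-1.6,0,0,0,0,0,0,1.5,0,0,0,0,0,1.5,0,0,0,0,0,1.5,0,0,0,0,0,0.5,0,0,0,0,0,0,0,0,0,0,0,0,0,0,0]}}

```text
clock: 19.53
ee_pos: [0.4441, 0.1038, 0.0805]
eef_rot: [-180.0, 0.0, 13.3]
contact_force: [0.7, -0.2, -0.3]
grip_width: 0.272
```

```bash
python3 go.py .4443 .1045 .06 13.3
```

```text
t 19.53 p [0.4441 0.1038 0.0805] rot [-1.7999e+02  4.0000e-02  1.3300e+01] q [  4.  20. 113.   0.  47.  81.] grip 0.272 F [ 0.7 -0.2 -0.3]
turn z 0.0 then shift cm x,y,z [ 0.03 -0.06  2.05]
```

>>> {"name": "arm_command", "arguments": {"rows": [0,-0.06,0.5,0,0,0,0,0,0.5,0,0,0,0,0,0.5,0,0,0,0,0,0.5,0,0,0,0,0,0.5,0,0,0,0,0,0.4,0,0,0,0,0,0.4,0,0,0,0,0,0,0,0,0,0,0,0,0,0,0,0,0,0,0,0,0]}}

```text
clock: 20.37
ee_pos: [0.4442, 0.1045, 0.0476]
eef_rot: [-180.0, -0.0, 13.3]
contact_force: [-0.3, -0.2, -0.4]
grip_width: 0.272
```

```bash
python3 go.py .4443 .1045 .0345 13.3
```

```text
t 20.37 p [0.4442 0.1045 0.0476] rot [-179.99   -0.     13.31] q [  5.  24. 114.   0.  42.  81.] grip 0.272 F [-0.3 -0.2 -0.4]
turn z 0.01 then shift cm x,y,z [0.   0.   1.31]
```

>>> {"name": "arm_command", "arguments": {"rows": [0,0,0.3,0,0,0,0,0,0.3,0,0,0,0,0,0.3,0,0,0,0,0,0.2,0,0,0,0,0,0.1,0,0,0,0,0,0,0,0,0,0,0,0,0,0,0,0,0,0,0,0,0,0,0,0,0,0,0,0,0,0,0,0,0]}}

```text
clock: 21.2
ee_pos: [0.4443, 0.1045, 0.0356]
eef_rot: [-180.0, -0.0, 13.3]
contact_force: [-0.1, 0.3, -1.3]
grip_width: 0.272
```

>>> {"name": "arm_command", "arguments": {"rows": [0,0,0,0,0,0,0,0,0,0,0,0,0,0,0,0,0,0,0,0,0,0,0,0,0,0,0,0,0,0,0,0,0,0,0,0,0,0,0,0,0,0,0,0,0,0,0,0,0,0,0,0,0,0,0,0,0,0,0,0], "claw": 0.5}}

```text
clock: 22.03
ee_pos: [0.4442, 0.1045, 0.0355]
eef_rot: [-180.0, 0.0, 13.3]
contact_force: [0.0, 1.1, 0.3]
grip_width: 0.501
```

>>> {"name": "arm_command", "arguments": {"rows": [0,0,0,0,0,0,0,0,0,0,0,0,0,0,0,0,0,0,0,0,0,0,0,0,0,0,0,0,0,0,0,0,0,0,0,0,0,0,0,0,0,0,0,0,0,0,0,0,0,0,0,0,0,0,0,0,0,0,0,0], "claw": 0}}

```text
clock: 22.87
ee_pos: [0.4441, 0.1045, 0.0355]
eef_rot: [-180.0, 0.0, 13.3]
contact_force: [0.0, 0.5, -0.4]
grip_width: 0.274
```

```bash
python3 go.py .6338 .2034 .13 13.3
```

```text
t 22.87 p [0.4441 0.1045 0.0355] rot [-179.99    0.     13.31] q [  5.  25. 115.   0.  40.  81.] grip 0.274 F [ 0.   0.5 -0.4]
turn z 0.01 then shift cm x,y,z [20.73 -5.26 -9.45]
```

>>> {"name": "arm_command", "arguments": {"rows": [0,0,-1.2,0,0,0,0,0,-2,0,0,0,0,0,-2,0,0,0,0,0,-2,0,0,0,0.8,-0.2,-1.5,0,0,0,2.2,-0.6,-0.8,0,0,0,2.5,-0.6,0,0,0,0,2.5,-0.6,0,0,0,0,2.5,-0.6,0,0,0,0,2.5,-0.6,0,0,0,0]}}

```text
clock: 23.7
ee_pos: [0.564, 0.1661, 0.1305]
eef_rot: [-180.0, 0.0, 13.3]
contact_force: [-0.3, -0.9, -0.4]
grip_width: 0.273
```

>>> {"name": "arm_command", "arguments": {"rows": [2.5,-0.7,0,0,0,0,2.5,-0.7,0,0,0,0,2.5,-0.7,0,0,0,0,0,0,1.5,0,0,0,0,0,1.8,0,0,0,0,0,1.8,0,0,0,0,0,1.8,0,0,0,0,0,1,0,0,0,0,0,0,0,0,0,0,0,0,0,0,0]}}

```text
clock: 24.53
ee_pos: [0.631, 0.2032, 0.0511]
eef_rot: [-180.0, 0.1, 13.3]
contact_force: [0.4, -0.1, -0.2]
grip_width: 0.272
```

```bash
python3 go.py .6338 .2034 .014 13.3
```

```text
t 24.53 p [0.631  0.2032 0.0511] rot [-1.7999e+02  8.0000e-02  1.3310e+01] q [12. 36. 87.  0. 57. 89.] grip 0.272 F [ 0.4 -0.1 -0.2]
turn z 0.01 then shift cm x,y,z [0.28 0.04 3.71]
```

>>> {"name": "arm_command", "arguments": {"rows": [0.28,0,0.6,0,0,0,0,0,0.9,0,0,0,0,0,0.9,0,0,0,0,0,0.7,0,0,0,0,0,0.4,0,0,0,0,0,0.2,0,0,0,0,0,0,0,0,0,0,0,0,0,0,0,0,0,0,0,0,0,0,0,0,0,0,0]}}

```text
clock: 25.37
ee_pos: [0.6346, 0.204, 0.015]
eef_rot: [-180.0, -0.0, 13.3]
contact_force: [-0.3, -0.6, 0.2]
grip_width: 0.271
```

>>> {"name": "arm_command", "arguments": {"rows": [0,0,0,0,0,0,0,0,0,0,0,0,0,0,0,0,0,0,0,0,0,0,0,0,0,0,0,0,0,0,0,0,0,0,0,0,0,0,0,0,0,0,0,0,0,0,0,0,0,0,0,0,0,0,0,0,0,0,0,0], "claw": 0.5}}

```text
clock: 26.2
ee_pos: [0.6341, 0.2039, 0.0145]
eef_rot: [-180.0, 0.0, 13.3]
contact_force: [0.8, -0.4, -0.8]
grip_width: 0.499
```

```bash
python3 go.py .4355 .3417 .13 -16.4
```

```text
t 26.2 p [0.6341 0.2039 0.0145] rot [-1.7999e+02  1.0000e-02  1.3310e+01] q [12. 39. 88.  0. 53. 89.] grip 0.499 F [ 0.8 -0.4 -0.8]
turn z 29.71 then shift cm x,y,z [-22.95  -7.61 -11.55]
```

>>> {"name": "arm_command", "arguments": {"rows": [0,0,-1.5,0,0,0,0,0,-2.1,0,0,0,0,0,-2.1,0,0,0,0,0,-2,0,0,5.9,0,0,-2,0,0,6,0,0,-1.8,0,0,6,0,0,0,0,0,6,0,0,0,0,0,5.8,-2.8,-0.9,0,0,0,0,-2.9,-1,0,0,0,0], "claw": 1}}

```text
clock: 27.03
ee_pos: [0.5858, 0.2377, 0.1297]
eef_rot: [-180.0, -0.1, -16.6]
contact_force: [-0.9, 0.9, 0.7]
grip_width: 0.998
```

>>> {"name": "arm_command", "arguments": {"rows": [-2.9,-1,0,0,0,0,-2.9,-1,0,0,0,0,-2.9,-1,0,0,0,0,-2.9,-0.9,0,0,0,0,-2.9,-0.9,0,0,0,0,-2.8,-0.9,0,0,0,0,0,0,1.5,0,0,0,0,0,1.5,0,0,0,0,0,1,0,0,0,0,0,0,0,0,0]}}

```text
clock: 27.87
ee_pos: [0.4335, 0.341, 0.0877]
eef_rot: [179.9, 0.1, -16.4]
contact_force: [0.0, -0.1, -0.0]
grip_width: 1.001
```

```bash
python3 go.py .4355 .3417 .0035 -16.4
python3 - <<'E'
from rig import *
import cv2
a=[]
for c,(x,y,w) in (("side",(240,90,160)),("top",(200,110,160))):
    im=get_image(c)[:,:,::-1];cv2.imwrite(f"pics/{c}3.png",im);a.append(cv2.resize(im[y:y+w,x:x+w],(400,400),interpolation=cv2.INTER_CUBIC))
cv2.imwrite("pics/v3.png",cv2.hconcat(a))
E
```

```text
t 27.87 p [0.4335 0.341  0.0877] rot [ 1.7985e+02  1.4000e-01 -1.6380e+01] q [ 31.  26. 101.   0.  54. 137.] grip 1.001 F [ 0.  -0.1 -0. ]
turn z 0.02 then shift cm x,y,z [ 0.17 -0.13  8.42]
```

View pics/v3.png

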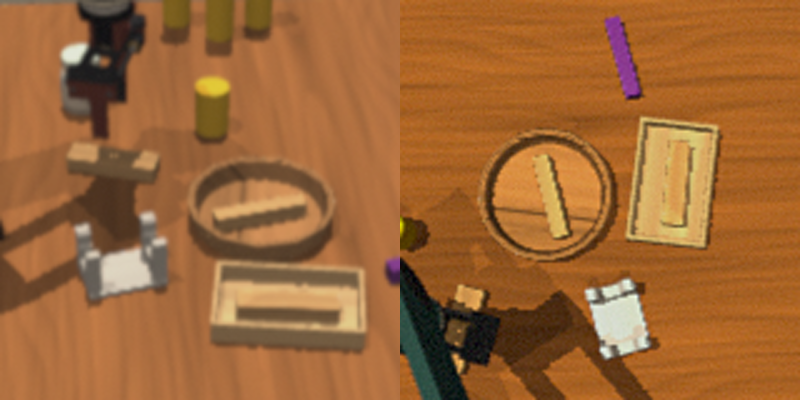

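The picture shows the narrow blank flat in the basket (right pane, about (550,195)) and the good one flat in the tray (about (677,183)). The gripper straddles the last blank, so I pick it up now.

>>> {"name": "arm_command", "arguments": {"rows": [0.17,-0.13,1.2,0,0,0,0,0,1.6,0,0,0,0,0,1.6,0,0,0,0,0,1.5,0,0,0,0,0,1.1,0,0,0,0,0,0.8,0,0,0,0,0,0.5,0,0,0,0,0,0,0,0,0,0,0,0,0,0,0,0,0,0,0,0,0]}}

```text
clock: 28.8
ee_pos: [0.4375, 0.3428, 0.0071]
eef_rot: [-179.9, -0.0, -16.4]
contact_force: [-0.2, 0.0, 0.7]
grip_width: 1.002
```

>>> {"name": "arm_command", "arguments": {"rows": [0,0,0,0,0,0,0,0,0,0,0,0,0,0,0,0,0,0,0,0,0,0,0,0,0,0,0,0,0,0,0,0,0,0,0,0,0,0,0,0,0,0,0,0,0,0,0,0,0,0,0,0,0,0,0,0,0,0,0,0], "claw": 0}}

```text
clock: 29.63
ee_pos: [0.437, 0.3425, 0.0065]
eef_rot: [-180.0, 0.0, -16.4]
contact_force: [-0.1, -0.7, 1.1]
grip_width: 0.451
```

```bash
python3 go.py .4443 .1045 .13 13.3
```

```text
t 29.63 p [0.437  0.3425 0.0065] rot [-180.      0.    -16.39] q [ 31.  33. 103.   0.  44. 137.] grip 0.451 F [-0.1 -0.7  1.1]
turn z -29.69 then shift cm x,y,z [ -4.76  23.33 -12.35]
```

>>> {"name": "arm_command", "arguments": {"rows": [0,0,-1.5,0,0,0,0,0,-2.1,0,0,0,0,0,-2.1,0,0,0,0,0,-2.1,0,0,-5.9,0,0,-2.1,0,0,-6,0,0,-2,0,0,-6,0,0,-0.4,0,0,-6,0,0,0,0,0,-5.8,-0.6,2.9,0,0,0,0,-0.6,2.9,0,0,0,0]}}

```text
clock: 30.47
ee_pos: [0.4388, 0.2837, 0.1298]
eef_rot: [-180.0, -0.1, 13.5]
contact_force: [-0.4, -0.7, -0.2]
grip_width: 0.455
```

>>> {"name": "arm_command", "arguments": {"rows": [-0.6,2.9,0,0,0,0,-0.6,2.9,0,0,0,0,-0.6,2.9,0,0,0,0,-0.6,2.9,0,0,0,0,-0.6,2.9,0,0,0,0,-0.6,2.9,0,0,0,0,0,0,1,0,0,0,0,0,1,0,0,0,0,0,1,0,0,0,0,0,0,0,0,0]}}

```text
clock: 31.3
ee_pos: [0.4423, 0.1052, 0.0981]
eef_rot: [-180.0, 0.2, 13.3]
contact_force: [0.1, -0.1, -1.0]
grip_width: 0.452
```

```bash
python3 go.py .4443 .1045 .082 13.3
```

```text
t 31.3 p [0.4423 0.1052 0.0981] rot [-1.7997e+02  1.7000e-01  1.3260e+01] q [  5.  18. 112.   0.  50.  81.] grip 0.452 F [ 0.1 -0.1 -1. ]
turn z -0.04 then shift cm x,y,z [0.18 0.11 1.61]
```

>>> {"name": "arm_command", "arguments": {"rows": [0.18,0.11,0.4,0,0,0,0,0,0.5,0,0,0,0,0,0.5,0,0,0,0,0,0.4,0,0,0,0,0,0.2,0,0,0,0,0,0.2,0,0,0,0,0,0,0,0,0,0,0,0,0,0,0,0,0,0,0,0,0,0,0,0,0,0,0]}}

```text
clock: 32.13
ee_pos: [0.4459, 0.105, 0.0777]
eef_rot: [-180.0, -0.0, 13.3]
contact_force: [-0.0, 0.5, 0.1]
grip_width: 0.453
```

>>> {"name": "arm_command", "arguments": {"rows": [0,0,0.1,0,0,0,0,0,0.1,0,0,0,0,0,0.1,0,0,0,0,0,0.1,0,0,0,0,0,0,0,0,0,0,0,0,0,0,0,0,0,0,0,0,0,0,0,0,0,0,0,0,0,0,0,0,0,0,0,0,0,0,0]}}

```text
clock: 32.97
ee_pos: [0.4457, 0.105, 0.0735]
eef_rot: [-180.0, -0.0, 13.3]
contact_force: [-0.4, -0.3, -0.3]
grip_width: 0.451
```

>>> {"name": "arm_command", "arguments": {"rows": [0,0,0.1,0,0,0,0,0,0.1,0,0,0,0,0,0,0,0,0,0,0,0,0,0,0,0,0,0,0,0,0,0,0,0,0,0,0,0,0,0,0,0,0,0,0,0,0,0,0,0,0,0,0,0,0,0,0,0,0,0,0]}}

```text
clock: 33.8
ee_pos: [0.446, 0.1049, 0.0721]
eef_rot: [180.0, -0.0, 13.3]
contact_force: [-1.5, -0.4, 7.1]
grip_width: 0.454
```

>>> {"name": "arm_command", "arguments": {"rows": [0,0,0,0,0,0,0,0,0,0,0,0,0,0,0,0,0,0,0,0,0,0,0,0,0,0,0,0,0,0,0,0,0,0,0,0,0,0,0,0,0,0,0,0,0,0,0,0,0,0,0,0,0,0,0,0,0,0,0,0], "claw": 0.6}}

```text
clock: 34.63
ee_pos: [0.4457, 0.105, 0.0715]
eef_rot: [-180.0, 0.0, 13.3]
contact_force: [0.3, -0.9, -0.8]
grip_width: 0.602
```

```bash
python3 go.py .4443 .1045 .0723 13.3
python3 - <<'E'
from rig import *
import cv2
im=get_image("side")[:,:,::-1];cv2.imwrite("pics/v4.png",cv2.resize(im[145:235,240:330],(500,500),interpolation=cv2.INTER_CUBIC))
E
```

```text
t 34.63 p [0.4457 0.105  0.0715] rot [-179.99    0.     13.31] q [  5.  21. 113.   0.  46.  81.] grip 0.602 F [ 0.3 -0.9 -0.8]
turn z 0.01 then shift cm x,y,z [-0.14  0.02 -0.08]
```

View pics/v4.png

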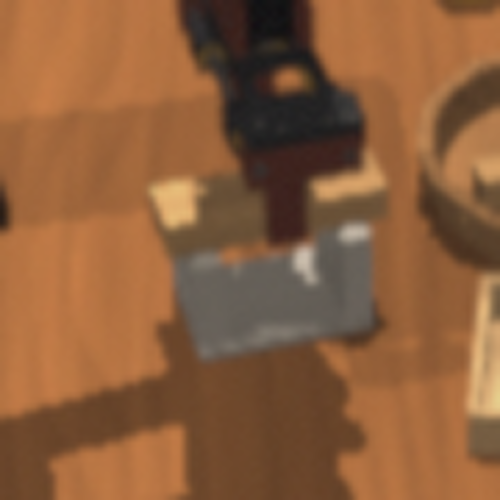

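The wide blank rests level in the lead-in on both jaws (about (270,200)) and will not enter, so it is too wide. I regrip and take it to the bench hook.

>>> {"name": "arm_command", "arguments": {"rows": [0,0,0,0,0,0,0,0,0,0,0,0,0,0,0,0,0,0,0,0,0,0,0,0,0,0,0,0,0,0,0,0,0,0,0,0,0,0,-0.7,0,0,0,0,0,-1.5,0,0,0,0,0,-2,0,0,0,0,0,-1.6,0,0,0], "claw": 0}}

```text
clock: 35.52
ee_pos: [0.4454, 0.1052, 0.1306]
eef_rot: [-180.0, 0.0, 13.3]
contact_force: [0.6, 0.6, -1.0]
grip_width: 0.456
```

```bash
python3 go.py .631 -.255 .13 -7
```

```text
t 35.52 p [0.4454 0.1052 0.1306] rot [-1.7997e+02  2.0000e-02  1.3300e+01] q [  5.  16. 110.   0.  55.  81.] grip 0.456 F [ 0.6  0.6 -1. ]
turn z 20.3 then shift cm x,y,z [22.81 33.49  0.06]
```

>>> {"name": "arm_command", "arguments": {"rows": [0,0,-0.5,0,0,6.8,0,0,0,0,0,6.8,0,0,0,0,0,6.7,1.9,2.8,0,0,0,0,1.9,2.8,0,0,0,0,1.9,2.8,0,0,0,0,1.9,2.8,0,0,0,0,1.9,2.8,0,0,0,0,1.9,2.8,0,0,0,0,1.9,2.8,0,0,0,0]}}

```text
clock: 36.35
ee_pos: [0.5542, -0.107, 0.1349]
eef_rot: [-180.0, 0.0, -7.0]
contact_force: [0.4, 0.8, -1.2]
grip_width: 0.457
```

>>> {"name": "arm_command", "arguments": {"rows": [1.9,2.8,0,0,0,0,1.9,2.8,0,0,0,0,1.9,2.8,0,0,0,0,1.9,2.8,0,0,0,0,1.9,2.7,0,0,0,0,0,0,1.5,0,0,0,0,0,1.8,0,0,0,0,0,1.8,0,0,0,0,0,0,0,0,0,0,0,0,0,0,0]}}

```text
clock: 37.18
ee_pos: [0.6302, -0.2545, 0.0827]
eef_rot: [-179.9, 0.2, -7.0]
contact_force: [-0.6, -0.1, -0.9]
grip_width: 0.453
```

```bash
python3 go.py .631 -.255 .023 -7
```

```text
t 37.18 p [ 0.6302 -0.2545  0.0827] rot [-1.7992e+02  1.6000e-01 -7.0000e+00] q [-28.  35.  83.   0.  62.  69.] grip 0.453 F [-0.6 -0.1 -0.9]
turn z 0.0 then shift cm x,y,z [0.09 0.03 5.97]
```

>>> {"name": "arm_command", "arguments": {"rows": [0,0,1.2,0,0,0,0,0,1.5,0,0,0,0,0,1.3,0,0,0,0,0,1,0,0,0,0,0,0.5,0,0,0,0,0,0.3,0,0,0,0,0,0.1,0,0,0,0,0,0,0,0,0,0,0,0,0,0,0,0,0,0,0,0,0]}}

```text
clock: 38.02
ee_pos: [0.6317, -0.2555, 0.0251]
eef_rot: [180.0, -0.1, -7.0]
contact_force: [0.1, -1.1, -0.6]
grip_width: 0.453
```

>>> {"name": "arm_command", "arguments": {"rows": [0,0,0,0,0,0,0,0,0,0,0,0,0,0,0,0,0,0,0,0,0,0,0,0,0,0,0,0,0,0,0,0,0,0,0,0,0,0,0,0,0,0,0,0,0,0,0,0,0,0,0,0,0,0,0,0,0,0,0,0], "claw": 0.65}}

```text
clock: 38.85
ee_pos: [0.6312, -0.2552, 0.0245]
eef_rot: [-180.0, 0.0, -7.0]
contact_force: [-0.5, 0.0, 0.1]
grip_width: 0.652
```

>>> {"name": "arm_command", "arguments": {"rows": [0,0,-1.5,0,0,0,0,0,-2,0,0,0,0,0,-2,0,0,0,0,0,-2,0,0,0,0,0,-2,0,0,0,0,0,-2,0,0,0,-2.5,0,-2,0,0,0,-2.5,0,0,0,0,0,-2.5,0,0,0,0,0,-2.5,0,0,0,0,0]}}

```text
clock: 39.68
ee_pos: [0.5312, -0.243, 0.16]
eef_rot: [180.0, -0.1, -7.0]
contact_force: [-1.0, -0.2, 0.3]
grip_width: 0.653
```

>>> {"name": "arm_command", "arguments": {"rows": [-2.5,0,0,0,0,0,-2.5,0,0,0,0,0,-2,0,0,0,0,0,0,0,0,0,0,0,0,0,0,0,0,0,0,0,0,0,0,0,0,0,0,0,0,0,0,0,0,0,0,0,0,0,0,0,0,0,0,0,0,0,0,0]}}

```text
clock: 40.52
ee_pos: [0.4631, -0.2346, 0.1593]
eef_rot: [-180.0, -0.0, -7.0]
contact_force: [0.4, 0.1, 0.3]
grip_width: 0.652
```

Run:
```python
from rig import *
import cv2
a=[]
for c,(x,y,w) in (("side",(240,140,170)),("top",(225,115,190))):
    im=get_image(c)[:,:,::-1];cv2.imwrite(f"pics/{c}5.png",im);a.append(cv2.resize(im[y:y+w,x:x+w],(400,400),interpolation=cv2.INTER_CUBIC))
cv2.imwrite("pics/v5.png",cv2.hconcat(a))
```

```text
(no output)
```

View pics/v5.png

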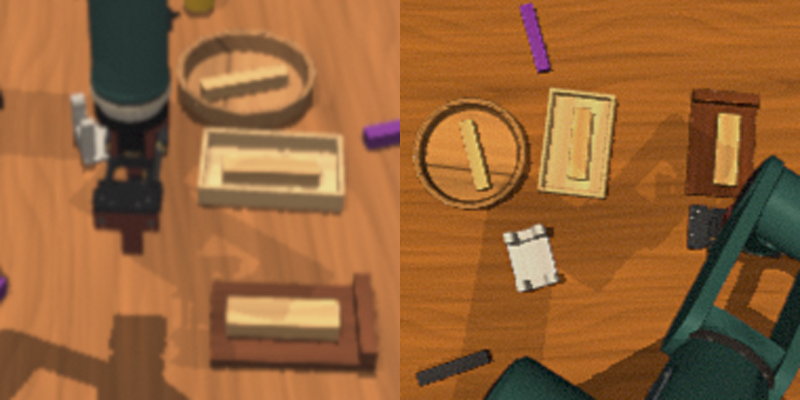

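All three lie flat: in the right pane, the narrow blank is in the basket at (475,155), the good one in the tray at (579,144) and the wide one on the hook at (728,149), clear of the cleat. I hand in.

```bash
python3 -c "
from rig import *
print(job_done())"
```

```text
the job is handed in; nothing more can be done
None
```

I gauged all three blanks one at a time, put each away before starting the next, and handed the job in at about 40.6 s of the 70 s allowed. No verdict was reported.

| Blank (position at start) | Width from grip | In the gauge | Put in |
|---|---|---|---|
| Right | about 32 mm | passed the go gap, stopped at the no-go gap (17.5 N) | tray |
| Middle | about 24 mm | passed both gaps and dropped to the floor | basket |
| Left | about 40 mm | rested in the lead-in and would not enter (7 N) | bench hook |

- **Final check:** the last side and top pictures show all three lying flat in their places. The wide one sits about 12 mm off the hook's centre line, within the 45 mm allowed. The arm was raised clear. I never moved the arm near the candle, jar, mug or awl, but the final close-up did not include them.
- **Disagreement:** the two cameras placed the gauge about 3 mm apart across the slot. The first blank pushed sideways with 3–5 N, so I shifted the gauge estimate about 2.5 mm for the other two, and they went in without side load.
- **Not checked by picture:** I took no picture of the first two blanks at rest in the gauge. Those results come from tool height and contact force (first blank) and from tool height alone (second, which I released about 2 mm above the floor with no contact force felt).

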